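# Clamp a jar in the one-handed jar vice

### The arm

A 6-joint arm with a two-finger parallel gripper is mounted at the origin on the work surface; the furniture and walls round the work are solid. World frame = base frame: x ahead of the robot, y to its left, z up, the work surface at z = 0. Lengths are in m, angles in rad, forces in N, time in s.
With the tool pointing down it reaches from about 0.4 to 0.825 m from the base axis. Payload 7 kg.
Tool frame: the origin (TCP) lies at the very end of the fingers, on their centre line; the grasp point (between the pads) lies 19 mm behind it (tcp_to_grasp is the distance from the TCP to the grasp point, in m); z points along the fingers, y is the line along which they close (so a half turn about z gives the same grasp; the last joint's range is limited). The gripper opens to 85 mm and grips with 20 to 120 N. Pads are 22 mm wide; open, the fingers measure 114 mm over their backs; the gripper's body (76 mm by 85 mm) begins 54 mm behind the grasp point. The pads swing forward as they close: fully open they stand 13 mm farther back than shut.
Start: joints at [1.498, 0.359, 0.012, 0, -1.224, -0.288], TCP at [0.238, 0.632, 0.231] pointing down, gripper open.
Joint ranges: [-3.07, 3.07], [-1.43, 2.12], [-1.02, 1.25], [-3.03, 1.67], [-3.05, -0], [-3.03, 3.03]. Speed limits (rad/s): [2.39, 2.39, 3.01, 3.14, 3.14, 3.14].

### API

Orientations are given as a unit quaternion [w, x, y, z].
In Python, from rig import observe, camera, camera_model, job_done, find_in, outline_of, tcp_to_grasp gives the robot as it stands. The module is installed in compiled form; this text tells all that it offers.
- The arm moves only by the shell command python3 -m inch 'ROWS' [OPENING] [FORCE]. ROWS is JSON, a list of rows, each a list of 2 entries, a list of its own where there are three numbers: the shift along the tool's x, y, z in mm, then the turn, a rotation vector about the tool's x, y, z in rad. A call has 1 to 12 rows; each row is the pose to reach, as a shift and turn from the pose commanded when the call began, along the tool's axes at that moment; what a row does not reach only later rows make up. A row lasts 1/8 s, in which the tool goes at most 62.5 mm and 10.7 degrees, less where a joint would pass 70% of its speed; a pose out of reach is approached as far as the arm can. A call with a gripper value outside its range is refused whole. OPENING is the opening in per cent of the stroke, from 0 (shut) to 100 (fully open), set as the call begins (- or left out, the last holds). The fingers move at their own pace and stop on an object; FORCE is the grip in N (left out, the last holds). Time passes only in rows, so rows that repeat a pose let the fingers close. It gives the time, the measured TCP pose, the force, the opening and the grip force at its end, in the units of the state.
- observe(): the state, without advancing time (a new reading comes with each control period).
- camera(name): name is "scene" or "top"; returns (picture, depth): 420x560x3 uint8, blue, green, red; 420x560 float32, m along the optical axis (not along the pixel's ray), 0 where there is no reading.
- camera_model(name): a dict with "camera_matrix" (3x3 intrinsics, pixels), "camera_from_world" (4x4, takes a point from world to camera coordinates). Camera axes: x right, y down, z forward; pixel columns grow to the right and rows downward; lengths in m; the calibration is good to about 2 mm. A picture is of the moment at which its call begins. camera_model takes no time and is no camera call.
- job_done(): hands the job in; it is judged then, once.
Trained networks look in the newest picture that a camera, given by its name, has taken for a name from the list of things; names that differ only in an ending like _2 or _b are one class to them, and where a whole thing is asked for, a point or a joint stands for the part that bears it (a point fixed in the world has none). Each returns a list of dicts, best first, with "conf" (0 to 1); they miss things now and then, are a little off and sometimes report something else, mostly with a low value. They report only what shows in the picture. A call takes as long as a camera call. They do not tell look-alikes from the thing itself.
- find_in(thing, camera): "location" ([x, y, z] in m, in world coordinates, good to about 4 mm: the middle of the surface that is visible of it).
- outline_of(thing, camera): "pixels" (420x560 bool, what is visible of it).
The state is a dict: "time_s": time; "q": joint angles; "joint_velocities": joint speeds; "joint_efforts": joint torques, N m; "tool_pos": TCP position; "tcp_rot": TCP orientation; "ft_force": force on the tool from outside, world axes, zero at the start; "moment": the same for the moment, N m; "width": finger opening in m; "gripper_force": force on a finger pad.
Only numpy, scipy, OpenCV 4.12 (cv2) and the standard library are available. Lean on these libraries where they do the work, as an engineer would, in place of code of your own. Each camera call takes 0.05 s, during which the arm holds its last target. There are 200 camera calls.

### The job

The jam jar stands loose between the jaws of the little worktop vice. Fold the vice's crank handle up until it stands upright, then turn the crank by it, clockwise seen from above, until the jar is gripped firmly between both jaws; stop when the crank has turned clearly heavier, because forcing it further cracks the glass. Do not touch the jar itself; let go of the handle, leave the jar standing upright in the vice and leave the things around it alone.

Things in the scene. Friction and masses are not known exactly. Their poses are not given: they have to be found in the camera images.
- vice: One-handed jar vice, fixed to the worktop: white base 130 x 306 x 18 mm, grey gear housing (60 x 66 mm, top at z = 58 mm), V-shaped jaw locked at a place that differs each time and sliding jaw, all jaws and rods below 76 mm. Origin on the worktop under the vertical crank axis; jaws and jar lie along its own -y (far end 258 mm from the origin), z up. Yaw within 0.45 rad of the world axes.
- crank_axis (a point): Point on the vertical crank axis at the height of the handle's hinge (90 mm over the worktop); does not move. The crank arm is a steel bar 12 mm wide, 6 mm thick, top at z = 80 mm, reaching 62 mm from the axis. Below it are only a hub of 11 mm radius and the housing (top 60 mm).
- crank (a joint): Crank angle (rad), grows clockwise from above and closes the jaw 8 mm per rad; 0 open, start 0 to 2.0. At q the arm points along (sin q, cos q) in the vice's x, y. Stays where it is left. Turning it slowly, empty, takes a steady 6 to 8 N at the upright handle, 55 mm from the axis. The jar gets squeezed from somewhere between 3.9 and 6.8 rad on: where must be felt.
- handle (a joint): Fold angle of the handle (rad): 0 folded flat over the crank arm, pointing in towards the axis; 1.57 upright, stop at 1.60. Its hinge is horizontal, across the arm, 55 mm from the crank axis at z = 90 mm, in a fork whose top is at z = 96 mm. Stiff: it takes about 1.5 N at the ball and stays at any angle.
- handle_knob (a point): Centre of the black ball, 20 mm across, at the handle's free end, 44 mm from the fold hinge. Between the two is a slimmer round stem 13 mm thick. Stem and ball spin freely together about the handle's length. Folded, the ball's centre lies at z = 90 mm over the crank arm, 11 mm from the crank axis, and overhangs the arm by 4 mm on either side.
- pad: Rubber-faced pad on the sliding jaw, 60 x 44 mm, stiffly sprung; presses the jar into the V jaw. Origin: the vice's when open, moves along its -y. Each 10 N of squeeze on the jar adds about 1.5 N to the push needed at the upright handle: 3 N over the empty push is just firm, 4.5 to 6 N over is right, 10 N over cracks the glass. From first squeeze to right takes 0.15 to 0.35 rad.
- jar: Glass jam jar, not quite round, with a yellow lid, 66 to 71 mm across, 110 mm tall, about 0.45 kg, loose on the vice's base between the jaws. Origin at the middle of its underside, z up.
- tin: Bystander: soup tin 57 mm across, 72 mm tall, beside the vice. Origin under it.
- garlic: Bystander: garlic bulb about 60 mm, beside the vice. Origin under it.
- mug: Bystander: white mug 83 x 110 x 86 mm. Origin under it.
- teabox: Bystander: tea box 73 x 132 x 86 mm. Origin under it.
Mind the look-alikes: they are no part of the job. There is more than one size of the jar; the job needs the smaller.

How it is judged:
On the way, in this order (a step that is already met when the one before it is completed fails the run):
1. the handle is folded up to upright (value of joint handle above 1.35 rad), for 0.2 s.
2. the jar is gripped firmly between the jaws by turning the crank (contact force between pad and jar above 20 N), for 0.2 s.
At the end, for the whole second after the job is handed in: The jar stands upright (within 7 degrees), at rest, gripped between the pad and the V jaw with 20 to 70 N, and the handle is let go (contact force between pad and jar between 20 and 70 N and angle between jar's own z axis and vertical below 0.12 rad and linear speed of jar below 0.01 m/s); the robot touches nothing.
It fails at once if the jar is squeezed with more than 70 N (it cracks) (contact force between pad and jar above 70 N).
It fails at once if the robot touches the jar (contact force between the arm and jar above 2 N).
It fails at once if a bystander is moved more than 30 mm (distance of any of tin, garlic, mug, teabox from where it was at the start of the episode above 0.03 m).
It also fails if it takes over 72 s, if anything falls off the work surface, if the arm or the gripper's body presses on something with over 40 N, if the wrist force passes 120 N, or if a joint passes its speed limit or range.

## Working session

There is one attempt and no reset: what is moved stays moved. The work goes in short steps, Python scripts to look and compute and a shell command to move; the robot and the scene stay as the last step left them, time stands still between calls to the robot, and variables do not carry over. Pictures are saved under pics/ and viewed, at most 10 in all, crops included, and the job is handed in when it is done.

```bash
mkdir -p pics
cat > h.py <<'E'
from rig import *
import numpy as np, cv2
from scipy.spatial.transform import Rotation as R
def toworld(c,u,v,d):
    m=camera_model(c);K=m["camera_matrix"];T=np.linalg.inv(m["camera_from_world"])
    u,v,d=map(np.asarray,(u,v,d))
    p=np.stack([(u-K[0][2])/K[0][0]*d,(v-K[1][2])/K[1][1]*d,d,np.ones_like(d)],-1)
    return (p@T.T)[...,:3]
def st():
    s=observe();r=R.from_quat(np.array(s["tcp_rot"])[[1,2,3,0]])
    return s,r
E
python3 - <<'E'
from h import *
for c in ("scene","top"):
    p,d=camera(c);cv2.imwrite(f"pics/{c}0.png",p);np.save(f"{c}0.npy",d)
    for t in ("vice","handle_knob","crank","handle","pad","jar","tin","garlic","mug","teabox"):
        try: print(c,t,[(np.round(x["location"],3).tolist(),round(x["conf"],2)) for x in find_in(t,c)][:3])
        except Exception as e: print(c,t,e)
s,r=st();print(s["time_s"],s["tool_pos"],r.as_matrix().round(3).tolist(),s["width"],s["ft_force"])
E
```

```text
scene vice [([0.458, 0.162, 0.04], 0.97)]
scene handle_knob [([0.502, 0.224, 0.095], 0.74)]
scene crank [([0.506, 0.226, 0.092], 0.93), ([0.459, 0.162, 0.042], 0.25)]
scene handle [([0.506, 0.222, 0.097], 0.65)]
scene pad [([0.464, 0.135, 0.069], 0.85)]
scene jar [([0.458, 0.092, 0.096], 0.94), ([0.484, -0.116, 0.097], 0.68)]
scene tin [([0.367, 0.253, 0.066], 0.97)]
scene garlic [([0.6, 0.085, 0.038], 0.73)]
scene mug [([0.515, 0.417, 0.054], 0.91)]
scene teabox [([0.4, 0.425, 0.049], 0.58), ([0.516, 0.416, 0.054], 0.19)]
top vice [([0.481, 0.134, 0.018], 0.79)]
top handle_knob [([0.509, 0.222, 0.097], 0.75)]
top crank []
top handle [([0.512, 0.219, 0.097], 0.46)]
top pad [([0.482, 0.13, 0.074], 0.63), ([0.482, 0.139, 0.017], 0.46)]
top jar [([0.502, -0.125, 0.145], 0.81), ([0.475, 0.079, 0.13], 0.6)]
top tin [([0.383, 0.238, 0.071], 0.65)]
top garlic [([0.613, 0.072, 0.041], 0.66)]
top mug [([0.539, 0.42, 0.037], 0.94)]
top teabox [([0.41, 0.41, 0.056], 0.58)]
1.1 [0.23829018 0.63151156 0.23131399] [[0.936, -0.353, 0.0], [-0.353, -0.936, -0.0], [0.0, 0.0, -1.0]] 0.08535418866877402 [ 0.37537053  0.36772812 -0.0208221 ]
```

View pics/scene0.png

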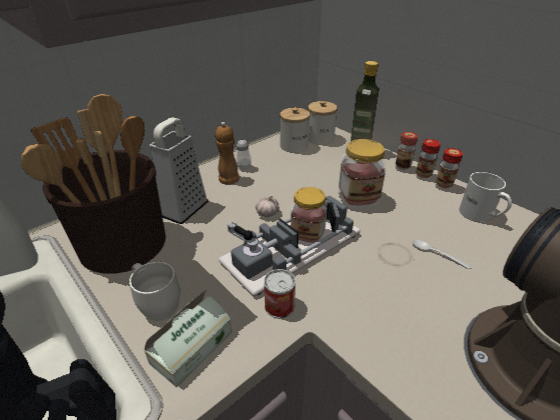

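View pics/top0.png

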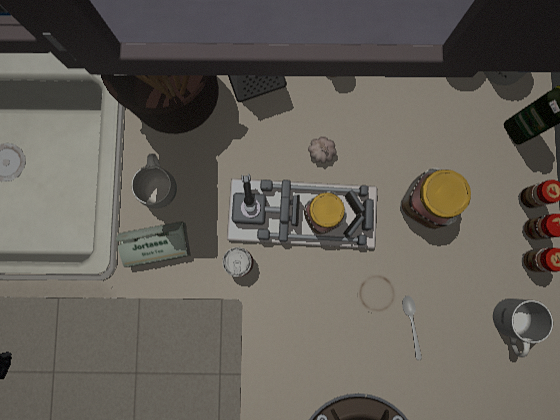

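Both views agree. The vice is at top px (230–378, 178–250) with its crank on the left, arm pointing image-up (+x) to (247,180), and the small jar at (326,210). The big jar at (440,190) is the decoy. Next I fit the vice pose from depth.

Run:
```python
from h import *
d=np.load("top0.npy");p=cv2.imread("pics/top0.png")
v,u=np.mgrid[0:420,0:560];W=toworld("top",u,v,d)
m=(abs(W[...,2]-.018)<.008)&(u>222)&(u<388)&(v>168)&(v<260)
m&=p.max(2)>110
n,l,s,c=cv2.connectedComponentsWithStats(m.astype(np.uint8),connectivity=8)
mm=m
pts=W[mm][:,:2].astype(np.float32)
r=cv2.minAreaRect(pts*1000);print(r,np.median(W[mm][:,2]))
a=(W[...,2]>.066)&(W[...,2]<.12)&(u>225)&(u<275)&(v>160)&(v<235)
print(W[a].round(3)[::4].tolist(), a.sum())
for c in ("top","scene"):
    if c=="top": b=p[150:270,215:395]
    else: b=cv2.imread("pics/scene0.png")[170:320,200:370]
    cv2.imwrite(f"pics/{c}z.png",cv2.resize(b,None,fx=4,fy=4,interpolation=cv2.INTER_CUBIC))
```

```text
((483.4581298828125, 113.20581817626953), (304.2597351074219, 129.70623779296875), 87.28143310546875) 0.018651813348725788
[[0.547, 0.232, 0.1], [0.549, 0.23, 0.078], [0.546, 0.221, 0.097], [0.544, 0.228, 0.098], [0.543, 0.221, 0.099], [0.542, 0.232, 0.096], [0.542, 0.225, 0.095], [0.542, 0.217, 0.095], [0.541, 0.229, 0.093], [0.54, 0.221, 0.095], [0.538, 0.23, 0.096], [0.538, 0.222, 0.099], [0.536, 0.232, 0.095], [0.536, 0.225, 0.096], [0.538, 0.217, 0.086], [0.534, 0.224, 0.096], [0.533, 0.229, 0.094], [0.532, 0.221, 0.097], [0.529, 0.224, 0.1], [0.529, 0.23, 0.093], [0.528, 0.222, 0.099], [0.527, 0.23, 0.093], [0.526, 0.222, 0.098], [0.525, 0.228, 0.092], [0.524, 0.22, 0.095], [0.522, 0.226, 0.099], [0.522, 0.218, 0.096], [0.52, 0.224, 0.096], [0.521, 0.217, 0.095], [0.518, 0.222, 0.098], [0.517, 0.228, 0.091], [0.516, 0.22, 0.097], [0.514, 0.224, 0.101], [0.515, 0.217, 0.095], [0.512, 0.22, 0.097], [0.51, 0.224, 0.099], [0.511, 0.216, 0.094], [0.509, 0.222, 0.096], [0.509, 0.215, 0.093], [0.506, 0.22, 0.099], [0.506, 0.226, 0.09], [0.505, 0.218, 0.095], [0.502, 0.224, 0.1], [0.503, 0.216, 0.099], [0.5, 0.228, 0.099], [0.5, 0.22, 0.101], [0.501, 0.212, 0.098], [0.498, 0.223, 0.103], [0.498, 0.216, 0.101], [0.503, 0.208, 0.067], [0.496, 0.222, 0.101], [0.497, 0.214, 0.099], [0.494, 0.225, 0.101], [0.494, 0.218, 0.103], [0.496, 0.211, 0.091], [0.492, 0.22, 0.101], [0.494, 0.212, 0.092], [0.491, 0.222, 0.1], [0.491, 0.214, 0.096], [0.491, 0.227, 0.08], [0.49, 0.218, 0.092], [0.491, 0.211, 0.083], [0.489, 0.223, 0.082], [0.489, 0.215, 0.081], [0.489, 0.207, 0.081], [0.487, 0.221, 0.08], [0.487, 0.213, 0.079], [0.489, 0.206, 0.068], [0.485, 0.221, 0.085], [0.485, 0.213, 0.083], [0.483, 0.227, 0.082], [0.483, 0.219, 0.08], [0.483, 0.211, 0.085], [0.482, 0.221, 0.077], [0.481, 0.213, 0.083], [0.479, 0.221, 0.082], [0.48, 0.213, 0.079], [0.478, 0.217, 0.079]] 310
```

View pics/topz.png

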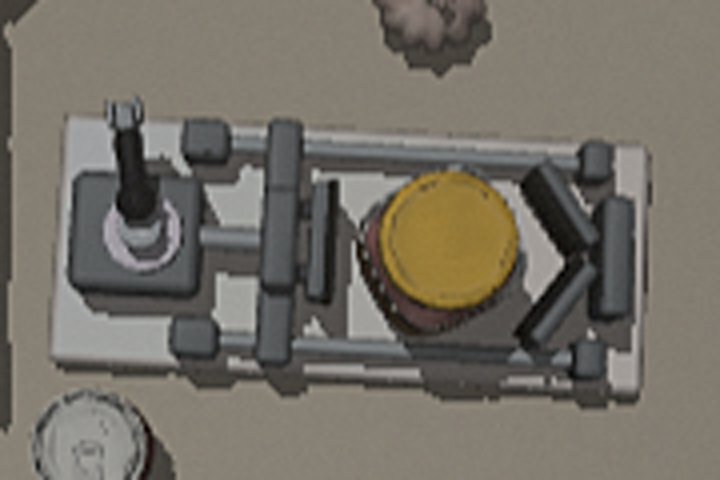

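View pics/scenez.png

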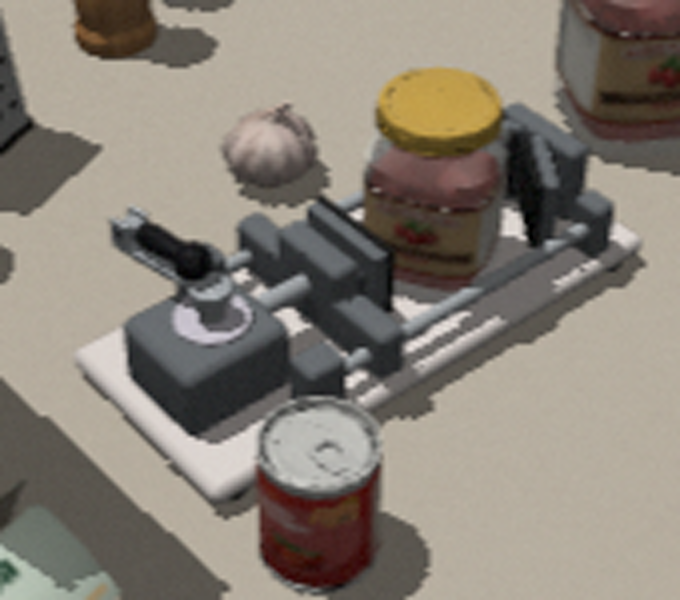

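The axis is at about (0.4885, 0.218), the vice's yaw is −0.047, and the arm points to world azimuth ≈0.14 rad (q≈1.38). The ball's centre is near (0.499, 0.2195, 0.090). I'll approach from above with the fingers across the arm.

```bash
python3 -m inch '[[[390,293,0],[0,0,-0.5]],[[390,293,0],[0,0,-0.5]],[[390,293,0],[0,0,-0.5]],[[390,293,0],[0,0,-0.5]],[[390,293,0],[0,0,-0.5]],[[390,293,0],[0,0,-0.5]],[[390,293,0],[0,0,-0.5]],[[390,293,0],[0,0,-0.5]],[[390,293,0],[0,0,-0.5]],[[390,293,60],[0,0,-0.5]],[[390,293,60],[0,0,-0.5]]]' 60 20
python3 - <<'E'
from h import *
s,r=st();print(s["time_s"],s["tool_pos"],r.as_matrix().round(3).tolist(),s["width"],s["ft_force"],s["q"])
p,d=camera("top");cv2.imwrite("pics/top1.png",cv2.resize(p[130:290,195:375],None,fx=3.5,fy=3.5))
E
```

```text
time_s: 2.48
tool_pos: [0.4971, 0.2182, 0.1679]
tcp_rot: [0.002, 0.998, 0.069, -0.003]
ft_force: [-0.3, -0.5, 1.0]
width: 0.0513
gripper_force: 0.0
2.475 [0.49713568 0.21824105 0.1679477 ] [[0.99, 0.138, -0.006], [0.138, -0.99, -0.005], [-0.007, 0.004, -1.0]] 0.0513403223923634 [-0.30713381 -0.50068155  1.01830348] [ 0.7739136   0.19890296 -0.36321987 -0.00130392 -1.01650659  0.93631408]
```

View pics/top1.png

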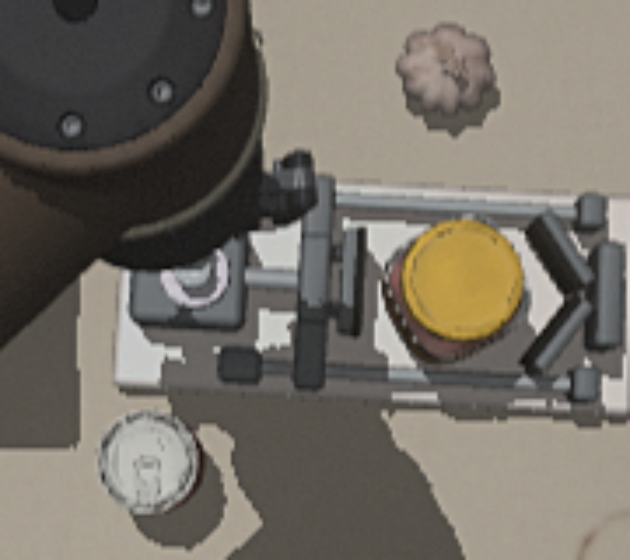

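```bash
python3 -m inch '[[[0,0,0],[0,0,0]],[[0,0,40],[0,0,0]],[[0,0,70],[0,0,0]],[[0,0,85],[0,0,0]],[[0,0,95],[0,0,0]],[[0,0,95],[0,0,0]],[[0,0,95],[0,0,0]]]' 60 20
python3 - <<'E'
from h import *
p,d=camera("scene");cv2.imwrite("pics/s2.png",cv2.resize(p[170:320,190:360],None,fx=4,fy=4))
E
```

```text
time_s: 3.4
tool_pos: [0.5004, 0.2202, 0.0773]
tcp_rot: [-0.0, 0.998, 0.07, 0.001]
ft_force: [-0.1, -0.3, 0.4]
width: 0.0513
gripper_force: 0.0
```

View pics/s2.png

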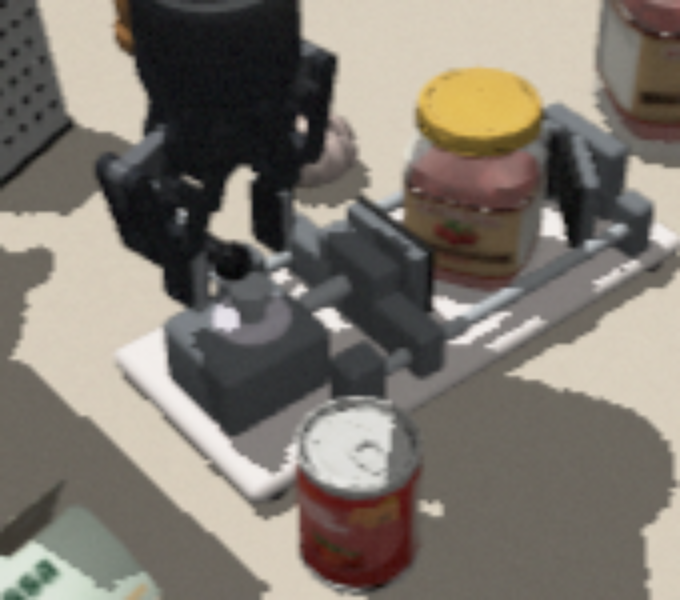

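The fingers straddle the black ball at crop (235,260), about centred. Closing.

```bash
python3 -m inch '[[[0,0,0],[0,0,0]],[[0,0,0],[0,0,0]],[[0,0,0],[0,0,0]],[[0,0,0],[0,0,0]],[[0,0,0],[0,0,0]],[[0,0,0],[0,0,0]]]' 0 25
```

```text
time_s: 4.2
tool_pos: [0.5, 0.2206, 0.0768]
tcp_rot: [-0.001, 0.998, 0.07, 0.001]
ft_force: [-2.8, 4.5, 4.2]
width: 0.018
gripper_force: 24.4
```

```bash
python3 -m inch '[[[0.5,0,-7],[0,0,0]],[[2,0,-14],[0,0,0]],[[5,0,-20],[0,0,0]],[[9,0,-26],[0,0,0]],[[13,0,-32],[0,0,0]],[[19,0,-36],[0,0,0]],[[25,0,-40],[0,0,0]],[[31,0,-42],[0,0,0]],[[38,0,-43.5],[0,0,0]],[[43,0,-44],[0,0,0]],[[43,0,-44],[0,0,0]],[[43,0,-44],[0,0,0]]]' 0 25
python3 - <<'E'
from h import *
p,d=camera("scene");cv2.imwrite("pics/s3.png",cv2.resize(p[150:300,180:350],None,fx=4,fy=4))
s,r=st();print(r.as_matrix().round(3).tolist(),s["ft_force"])
E
```

```text
time_s: 5.7
tool_pos: [0.5427, 0.2266, 0.1204]
tcp_rot: [-0.001, 0.998, 0.07, 0.0]
ft_force: [0.1, 5.9, -3.2]
width: 0.0152
gripper_force: 23.2
[[0.99, 0.139, 0.001], [0.139, -0.99, 0.001], [0.001, -0.001, -1.0]] [-0.40726909  4.99832618 -2.34289459]
```

View pics/s3.png

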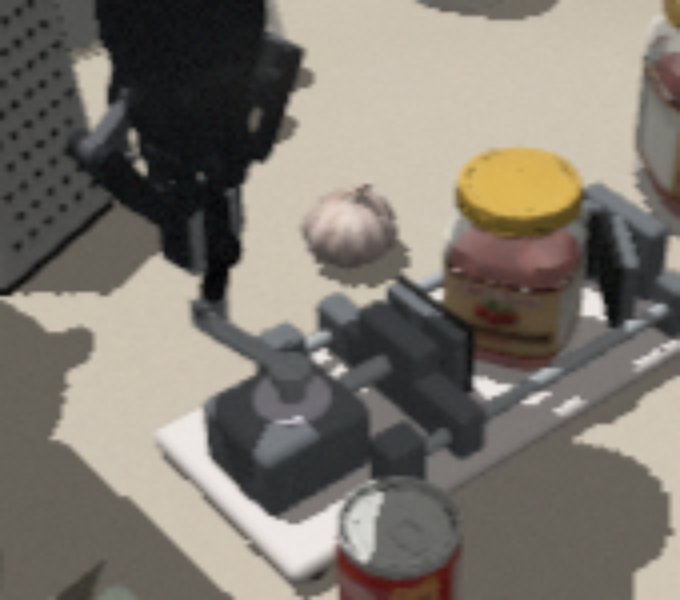

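The handle is up, with its stem above the fork at crop (213,300), but the 15 mm width hints that the ball is off-centre in the pads. Opening a little to check.

```bash
python3 -m inch '[[[0,0,0],[0,0,0]],[[0,0,0],[0,0,0]],[[0,0,-10],[0,0,0]],[[0,0,-30],[0,0,0]],[[0,0,-60],[0,0,0]],[[0,0,-60],[0,0,0]]]' 60 25
python3 - <<'E'
from h import *
p,d=camera("scene");cv2.imwrite("pics/s4.png",cv2.resize(p[150:300,180:350],None,fx=4,fy=4))
for t in ("handle_knob","handle","crank"):print(t,[(np.round(x["location"],4).tolist(),round(x["conf"],2)) for x in find_in(t,"scene")][:3])
v,u=np.mgrid[0:420,0:560];W=toworld("scene",u,v,d)
a=(W[...,2]>.068)&(W[...,2]<.148)&(abs(W[...,0]-.52)<.06)&(abs(W[...,1]-.222)<.04)&(p.max(2)<255)
for z0 in np.arange(.07,.15,.008):
    b=a&(abs(W[...,2]-z0)<.004); print(z0.round(3),b.sum(),np.median(W[b],0).round(4),W[b].min(0).round(3),W[b].max(0).round(3)) if b.sum() else 0
E
```

```text
time_s: 6.5
tool_pos: [0.5438, 0.2263, 0.1837]
tcp_rot: [-0.001, 0.998, 0.07, 0.002]
ft_force: [-0.3, 0.6, -0.3]
width: 0.0511
gripper_force: 0.0
handle_knob [([0.5312, 0.2298, 0.1329], 0.72)]
handle [([0.5251, 0.2279, 0.1337], 0.51)]
crank [([0.524, 0.2287, 0.0819], 0.77)]
0.07 9 [0.4802 0.226  0.0736] [0.478 0.213 0.073] [0.533 0.231 0.074]
0.078 193 [0.5051 0.2249 0.0797] [0.477 0.21  0.075] [0.547 0.237 0.082]
0.086 23 [0.5392 0.2346 0.0864] [0.536 0.219 0.082] [0.549 0.237 0.09 ]
0.094 25 [0.54   0.2339 0.094 ] [0.536 0.222 0.091] [0.547 0.237 0.098]
0.102 15 [0.5346 0.2311 0.1029] [0.531 0.223 0.098] [0.544 0.235 0.106]
0.11 20 [0.5329 0.2312 0.1096] [0.53  0.224 0.106] [0.539 0.234 0.113]
0.118 17 [0.5298 0.2312 0.1171] [0.527 0.225 0.114] [0.539 0.233 0.121]
0.126 11 [0.5249 0.2316 0.1275] [0.52  0.222 0.123] [0.534 0.236 0.13 ]
0.134 41 [0.5228 0.2302 0.1347] [0.518 0.221 0.13 ] [0.535 0.236 0.138]
0.142 30 [0.5277 0.2282 0.14  ] [0.522 0.221 0.138] [0.535 0.234 0.143]
```

View pics/s4.png

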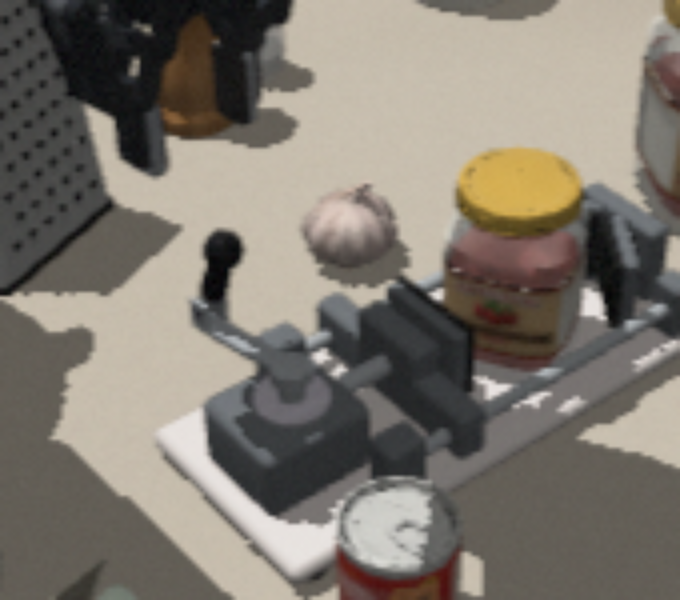

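The ball leans inward: its centre is near x≈0.530 (crop (222,248)) against a hinge at about 0.543, so the fold is about 1.27 rad. I'll regrip deeper on the ball and push it out.

```bash
python3 -m inch '[[[-13,-1,20],[0,0,0]],[[-13,-1,45],[0,0,0]],[[-13,-1,60],[0,0,0]],[[-13,-1,66],[0,0,0]],[[-13,-1,66],[0,0,0]]]' 60 25
python3 -m inch '[[[0,0,0],[0,0,0]],[[0,0,0],[0,0,0]],[[0,0,0],[0,0,0]],[[0,0,0],[0,0,0]],[[0,0,0],[0,0,0]]]' 0 40
python3 -m inch '[[[4,0,0],[0,0,0]],[[8,0,-1],[0,0,0]],[[11,0,-1],[0,0,0]],[[13,0,-1],[0,0,0]],[[13,0,-1],[0,0,0]]]' 0 40
```

```text
time_s: 7.32
tool_pos: [0.5295, 0.2248, 0.1141]
tcp_rot: [0.0, 0.998, 0.07, -0.0]
ft_force: [0.1, -0.2, -0.4]
width: 0.0513
gripper_force: 0.0
time_s: 7.95
tool_pos: [0.5297, 0.2252, 0.115]
tcp_rot: [-0.0, 0.998, 0.07, 0.001]
ft_force: [-1.2, 1.1, 6.4]
width: 0.0171
gripper_force: 39.0
time_s: 8.57
tool_pos: [0.5418, 0.2268, 0.1156]
tcp_rot: [-0.0, 0.998, 0.07, -0.0]
ft_force: [-4.0, 1.6, 5.5]
width: 0.0171
gripper_force: 40.1
```

```bash
python3 -m inch '[[[1,0,0],[0,0,0]],[[2,0,0],[0,0,0]],[[3,0,0],[0,0,0]],[[3,0,0],[0,0,0]]]' 0 40
python3 - <<'E'
from h import *
p,d=camera("scene")
v,u=np.mgrid[0:420,0:560];W=toworld("scene",u,v,d)
a=(W[...,2]>.068)&(W[...,2]<.148)&(abs(W[...,0]-.52)<.06)&(abs(W[...,1]-.222)<.04)
for z0 in np.arange(.078,.15,.008):
    b=a&(abs(W[...,2]-z0)<.004); print(z0.round(3),b.sum(),np.median(W[b],0).round(4),W[b].min(0).round(3),W[b].max(0).round(3)) if b.sum() else 0
E
```

```text
time_s: 9.07
tool_pos: [0.5445, 0.2271, 0.1153]
tcp_rot: [0.0, 0.998, 0.07, -0.001]
ft_force: [-4.6, 2.3, 5.0]
width: 0.0172
gripper_force: 40.3
0.078 193 [0.5056 0.2248 0.0794] [0.477 0.21  0.074] [0.55  0.237 0.082]
0.086 25 [0.5403 0.2338 0.0864] [0.482 0.219 0.082] [0.549 0.237 0.09 ]
0.094 30 [0.5394 0.2324 0.0948] [0.536 0.221 0.09 ] [0.549 0.237 0.098]
0.102 16 [0.5387 0.2319 0.1026] [0.535 0.225 0.099] [0.544 0.235 0.106]
0.11 18 [0.5375 0.2296 0.1096] [0.536 0.223 0.106] [0.542 0.234 0.114]
0.118 37 [0.5369 0.2299 0.1189] [0.532 0.213 0.114] [0.545 0.247 0.122]
0.126 52 [0.5365 0.2388 0.1262] [0.532 0.207 0.122] [0.548 0.251 0.13 ]
0.134 70 [0.5359 0.2334 0.134 ] [0.531 0.205 0.13 ] [0.556 0.252 0.138]
0.142 108 [0.5378 0.2287 0.1415] [0.531 0.204 0.138] [0.556 0.251 0.146]
```

The stem is now within about 0.1 rad of vertical (fold ≈1.46), with some slack before the stop. I'll start cranking with the tool orientation fixed and a firmer grip, using a helper that tabulates the arc points and resolves the force.

```bash
cat >> h.py <<'E'
AX=np.array([.4885,.2181]);TR=np.array([[.990,.139],[.139,-.990]]) # rows: tool x,y in world
def rep(off=(0,0)):
    s,r=st();t=TR@(np.array(s["tool_pos"][:2])-AX-np.array(off));psi=np.arctan2(t[1],t[0])%(2*np.pi)
    f=TR@np.array(s["ft_force"][:2]);tg=np.array([-np.sin(psi),np.cos(psi)]);ra=np.array([np.cos(psi),np.sin(psi)])
    print("t",round(s["time_s"],2),"psi",psi.round(3),"r",(np.hypot(*t)*1e3).round(1),"Ft",(-f@tg).round(2),"Fr",(f@ra).round(2),"Fz",round(s["ft_force"][2],1),"w",round(s["width"]*1e3,1))
E
python3 -m inch '[[[0,0,0],[0,0,0]],[[0,0,0],[0,0,0]],[[-0.3,5,0],[0,0,0]],[[-1,10,0],[0,0,0]],[[-2.5,15.5,0],[0,0,0]],[[-4,20,0],[0,0,0]],[[-6.5,25,0],[0,0,0]],[[-9,29.5,0],[0,0,0]],[[-12,33.5,0],[0,0,0]]]' 0 60
python3 - <<'E'
from h import *
rep()
for a in (0,.7,1.4,2.1,2.8,3.5,4.2):
  print(a,[(round(52*(np.cos(b)-np.cos(a)),1),round(52*(np.sin(b)-np.sin(a)),1)) for b in a+np.arange(.1,.75,.1)])
p,d=camera("scene");cv2.imwrite("pics/s5.png",cv2.resize(p[150:300,180:350],None,fx=4,fy=4))
E
```

```text
time_s: 10.25
tool_pos: [0.539, 0.1942, 0.1155]
tcp_rot: [-0.001, 0.998, 0.07, 0.001]
ft_force: [1.2, 8.4, -1.6]
width: 0.0166
gripper_force: 58.4
t 10.25 psi 0.582 r 55.8 Ft 8.08 Fr -2.55 Fz -1.6 w 16.6
0 [(np.float64(-0.3), np.float64(5.2)), (np.float64(-1.0), np.float64(10.3)), (np.float64(-2.3), np.float64(15.4)), (np.float64(-4.1), np.float64(20.2)), (np.float64(-6.4), np.float64(24.9)), (np.float64(-9.1), np.float64(29.4)), (np.float64(-12.2), np.float64(33.5))]
0.7 [(np.float64(-3.5), np.float64(3.8)), (np.float64(-7.4), np.float64(7.2)), (np.float64(-11.7), np.float64(10.3)), (np.float64(-16.2), np.float64(12.8)), (np.float64(-20.9), np.float64(15.0)), (np.float64(-25.9), np.float64(16.6)), (np.float64(-30.9), np.float64(17.7))]
1.4 [(np.float64(-5.2), np.float64(0.6)), (np.float64(-10.4), np.float64(0.7)), (np.float64(-15.5), np.float64(0.3)), (np.float64(-20.7), np.float64(-0.6)), (np.float64(-25.6), np.float64(-2.0)), (np.float64(-30.5), np.float64(-4.0)), (np.float64(-35.1), np.float64(-6.4))]
2.1 [(np.float64(-4.4), np.float64(-2.8)), (np.float64(-8.4), np.float64(-6.1))
[... 318 characters left out ...]
)), (np.float64(-2.9), np.float64(-20.5)), (np.float64(-2.4), np.float64(-25.6)), (np.float64(-1.3), np.float64(-30.7)), (np.float64(0.3), np.float64(-35.7))]
3.5 [(np.float64(2.1), np.float64(-4.8)), (np.float64(4.6), np.float64(-9.3)), (np.float64(7.6), np.float64(-13.6)), (np.float64(10.9), np.float64(-17.5)), (np.float64(14.7), np.float64(-21.1)), (np.float64(18.8), np.float64(-24.3)), (np.float64(23.2), np.float64(-27.1))]
4.2 [(np.float64(4.7), np.float64(-2.3)), (np.float64(9.5), np.float64(-4.2)), (np.float64(14.5), np.float64(-5.5)), (np.float64(19.7), np.float64(-6.3)), (np.float64(24.8), np.float64(-6.7)), (np.float64(30.0), np.float64(-6.5)), (np.float64(35.2), np.float64(-5.8))]
```

View pics/s5.png

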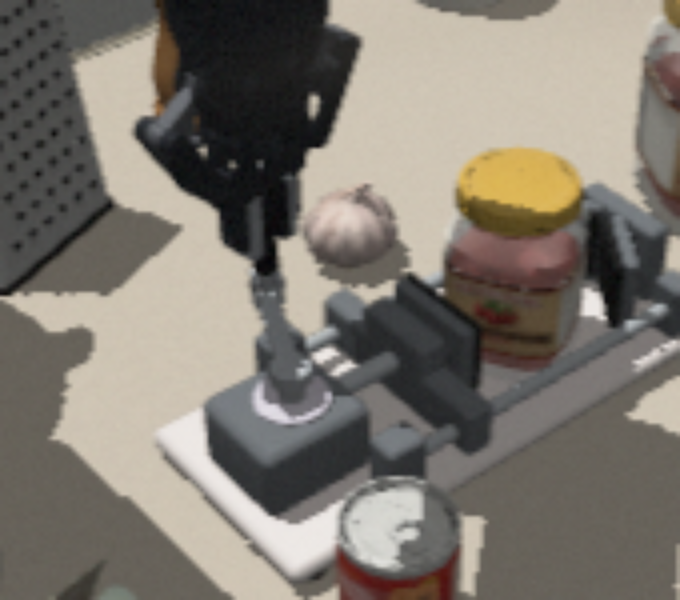

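The crank follows the tool, with the arm now at crop (280,330), the handle upright and the empty push about 8 N. Continuing.

```bash
python3 -m inch '[[[-3.5,4,0],[0,0,0]],[[-7.5,7,0],[0,0,0]],[[-11.5,10,0],[0,0,0]],[[-16,13,0],[0,0,0]],[[-21,15,0],[0,0,0]],[[-26,16.5,0],[0,0,0]],[[-31,17.5,0],[0,0,0]]]'; python3 -c "from h import *;rep()"
python3 -m inch '[[[-5,0.5,0],[0,0,0]],[[-10.5,0.5,0],[0,0,0]],[[-15.5,0.5,0],[0,0,0]],[[-20.5,-0.5,0],[0,0,0]],[[-25.5,-2,0],[0,0,0]],[[-30.5,-4,0],[0,0,0]],[[-35,-6.5,0],[0,0,0]]]'; python3 -c "from h import *;rep()"
```

```text
time_s: 11.18
tool_pos: [0.5119, 0.1703, 0.1157]
tcp_rot: [0.0, 0.998, 0.07, 0.002]
ft_force: [11.1, -5.2, -4.0]
width: 0.0164
gripper_force: 58.7
t 11.18 psi 1.255 r 53.2 Ft 7.69 Fr 9.57 Fz -4.0 w 16.4
time_s: 12.05
tool_pos: [0.4754, 0.1713, 0.1157]
tcp_rot: [0.001, 0.998, 0.07, 0.001]
ft_force: [7.4, -6.5, 0.7]
width: 0.0167
gripper_force: 59.2
t 12.05 psi 1.984 r 48.6 Ft 8.86 Fr 4.29 Fz 0.7 w 16.7
```

```bash
cat > chk.py <<'E'
import sys;from h import *
s,r=st();rep()
t=TR@(np.array(s["tool_pos"][:2])-AX);psi=np.arctan2(t[1],t[0]);f=TR@np.array(s["ft_force"][:2])
sys.exit(int(f@np.array([np.sin(psi),-np.cos(psi)])>float(sys.argv[1])))
E
python3 - <<'E'
import numpy as np
P=lambda a:np.array([2+54*np.cos(a),54*np.sin(a)])
prev=np.array([-21.6,43.9])
for a in np.arange(2.3,5.4,.2):
    L=[(P(b)-prev).round(1).tolist() for b in (a-.15,a-.1,a-.05,a)];print(a.round(1),L);prev=P(a)
E
```

```text
2.3 [[-6.0, 1.3], [-8.2, -0.2], [-10.3, -1.9], [-12.4, -3.6]]
2.5 [[-2.0, -1.8], [-3.8, -3.8], [-5.6, -5.8], [-7.3, -8.0]]
2.7 [[-1.6, -2.2], [-3.0, -4.5], [-4.3, -6.8], [-5.6, -9.2]]
2.9 [[-1.1, -2.5], [-2.1, -5.0], [-2.9, -7.6], [-3.6, -10.2]]
3.1 [[-0.6, -2.6], [-1.0, -5.3], [-1.3, -8.0], [-1.5, -10.7]]
3.3 [[-0.0, -2.7], [0.0, -5.4], [0.3, -8.1], [0.6, -10.8]]
3.5 [[0.5, -2.7], [1.1, -5.3], [1.9, -7.9], [2.8, -10.4]]
3.7 [[1.0, -2.5], [2.1, -5.0], [3.4, -7.3], [4.8, -9.7]]
3.9 [[1.5, -2.3], [3.1, -4.4], [4.8, -6.5], [6.6, -8.5]]
4.1 [[1.9, -1.9], [3.9, -3.7], [6.0, -5.4], [8.2, -7.0]]
4.3 [[2.2, -1.5], [4.6, -2.9], [7.0, -4.1], [9.4, -5.3]]
4.5 [[2.5, -1.0], [5.0, -1.9], [7.6, -2.7], [10.3, -3.3]]
4.7 [[2.7, -0.5], [5.3, -0.9], [8.0, -1.1], [10.7, -1.2]]
4.9 [[2.7, 0.0], [5.4, 0.2], [8.1, 0.5], [10.7, 0.9]]
5.1 [[2.6, 0.6], [5.2, 1.3], [7.8, 2.1], [10.3, 3.1]]
5.3 [[2.5, 1.1], [4.9, 2.3], [7.2, 3.6], [9.5, 5.1]]
```

```bash
python3 -m inch '[[[-6,1.5,0],[0,0,0]],[[-8,0,0],[0,0,0]],[[-10.5,-2,0],[0,0,0]],[[-12.5,-3.5,0],[0,0,0]]]' >/dev/null; python3 chk.py 10.5 &&
python3 -m inch '[[[-2,-2,0],[0,0,0]],[[-4,-4,0],[0,0,0]]]' >/dev/null; python3 chk.py 10.3 &&
python3 -m inch '[[[-1.8,-2,0],[0,0,0]],[[-3.5,-4,0],[0,0,0]]]' >/dev/null; python3 chk.py 10.3 &&
python3 -m inch '[[[-1.5,-2.2,0],[0,0,0]],[[-3,-4.5,0],[0,0,0]]]' >/dev/null; python3 chk.py 10.3 &&
python3 -m inch '[[[-1.3,-2.3,0],[0,0,0]],[[-2.6,-4.7,0],[0,0,0]]]' >/dev/null; python3 chk.py 10.3
```

```text
t 12.55 psi 2.235 r 50.1 Ft 8.09 Fr -2.88 Fz -2.9 w 16.8
t 12.8 psi 2.347 r 50.4 Ft 8.21 Fr 0.97 Fz -7.7 w 16.8
t 13.05 psi 2.453 r 51.5 Ft 8.44 Fr -0.81 Fz -1.1 w 16.9
t 13.3 psi 2.558 r 51.5 Ft 8.3 Fr -1.61 Fz -1.2 w 16.5
t 13.55 psi 2.66 r 51.7 Ft 7.27 Fr -2.08 Fz 0.6 w 16.5
```

```bash
set -e; exec 3>&1; 
python3 -m inch '[[[-1,-2.5,0],[0,0,0]],[[-2,-5,0],[0,0,0]]]' >/dev/null; python3 chk.py 10.1
python3 -m inch '[[[-0.8,-2.5,0],[0,0,0]],[[-1.5,-5.2,0],[0,0,0]]]' >/dev/null; python3 chk.py 10.1
python3 -m inch '[[[-0.5,-2.6,0],[0,0,0]],[[-1,-5.3,0],[0,0,0]]]' >/dev/null; python3 chk.py 10.1
python3 -m inch '[[[-0.3,-2.7,0],[0,0,0]],[[-0.5,-5.4,0],[0,0,0]]]' >/dev/null; python3 chk.py 10.1
python3 -m inch '[[[0,-2.7,0],[0,0,0]],[[0,-5.4,0],[0,0,0]]]' >/dev/null; python3 chk.py 10.1
python3 -m inch '[[[0.3,-2.7,0],[0,0,0]],[[0.6,-5.4,0],[0,0,0]]]' >/dev/null; python3 chk.py 10.1
python3 -m inch '[[[0.5,-2.7,0],[0,0,0]],[[1.1,-5.3,0],[0,0,0]]]' >/dev/null; python3 chk.py 10.1
python3 -m inch '[[[0.8,-2.6,0],[0,0,0]],[[1.7,-5.1,0],[0,0,0]]]' >/dev/null; python3 chk.py 10.1
```

```text
t 13.8 psi 2.763 r 51.7 Ft 7.5 Fr -0.03 Fz 1.6 w 17.0
t 14.05 psi 2.865 r 51.8 Ft 7.98 Fr 0.31 Fz 2.7 w 16.5
t 14.3 psi 2.966 r 51.9 Ft 8.56 Fr 1.62 Fz 4.4 w 16.5
t 14.55 psi 3.068 r 52.1 Ft 7.61 Fr 1.24 Fz 5.9 w 17.0
t 14.8 psi 3.17 r 52.2 Ft 8.68 Fr 0.63 Fz 6.9 w 16.6
t 15.05 psi 3.27 r 52.3 Ft 8.44 Fr 2.25 Fz 8.7 w 16.4
t 15.3 psi 3.372 r 52.4 Ft 7.65 Fr 3.91 Fz 9.4 w 16.8
t 15.55 psi 3.473 r 52.5 Ft 8.17 Fr 5.4 Fz 11.1 w 16.7
```

```bash
set -e
python3 -m inch '[[[0,-2.7,-0.7],[0,0,0]],[[1,-5,-1.3],[0,0,0]]]' >/dev/null; python3 chk.py 10.1
python3 -m inch '[[[1.2,-2.4,0],[0,0,0]],[[2.5,-4.8,0],[0,0,0]]]' >/dev/null; python3 chk.py 10.1
python3 -m inch '[[[1.5,-2.3,0],[0,0,0]],[[3,-4.5,0],[0,0,0]]]' >/dev/null; python3 chk.py 10.1
python3 -m inch '[[[1.7,-2.1,0],[0,0,0]],[[3.5,-4.1,0],[0,0,0]]]' >/dev/null; python3 chk.py 10.1
python3 -m inch '[[[2,-1.9,0],[0,0,0]],[[4,-3.7,0],[0,0,0]]]' >/dev/null; python3 chk.py 10.1
python3 -m inch '[[[2.1,-1.7,0],[0,0,0]],[[4.3,-3.3,0],[0,0,0]]]' >/dev/null; python3 chk.py 10.1
python3 -m inch '[[[2.2,-1.5,0],[0,0,0]],[[4.6,-2.9,0],[0,0,0]]]' >/dev/null; python3 chk.py 10.1
python3 -m inch '[[[2.4,-1.2,0],[0,0,0]],[[4.8,-2.4,0],[0,0,0]]]' >/dev/null; python3 chk.py 10.1
```

```text
t 15.8 psi 3.554 r 54.0 Ft 7.85 Fr 2.44 Fz 0.6 w 16.7
t 16.05 psi 3.652 r 54.1 Ft 8.13 Fr 4.03 Fz 3.8 w 16.9
t 16.3 psi 3.743 r 54.2 Ft 11.53 Fr 5.05 Fz 6.3 w 16.5
```

The crank got clearly heavier: 3.4 N over the 8.1 N empty push. Small steps now, aiming at about 13–13.7 N.

```bash
set -e
python3 -m inch '[[[0.5,-0.6,0],[0,0,0]]]' >/dev/null; python3 chk.py 12.9
python3 -m inch '[[[0.5,-0.6,0],[0,0,0]]]' >/dev/null; python3 chk.py 12.9
```

```text
t 16.43 psi 3.758 r 54.2 Ft 9.73 Fr 4.63 Fz 5.6 w 16.5
t 16.55 psi 3.769 r 54.2 Ft 10.89 Fr 5.87 Fz 7.1 w 16.6
```

```bash
set -e
python3 -m inch '[[[0.7,-0.8,0],[0,0,0]]]' >/dev/null; python3 chk.py 12.7
python3 -m inch '[[[0.7,-0.8,0],[0,0,0]]]' >/dev/null; python3 chk.py 12.7
python3 -m inch '[[[0.7,-0.8,0],[0,0,0]]]' >/dev/null; python3 chk.py 12.7
```

```text
t 16.68 psi 3.786 r 54.2 Ft 11.54 Fr 5.58 Fz 7.4 w 16.6
t 16.8 psi 3.804 r 54.2 Ft 11.37 Fr 5.52 Fz 7.2 w 16.3
t 16.93 psi 3.822 r 54.2 Ft 12.25 Fr 6.52 Fz 8.1 w 16.8
```

```bash
set -e
python3 -m inch '[[[0.7,-0.8,0],[0,0,0]]]' >/dev/null; python3 chk.py 12.8
python3 -m inch '[[[0.7,-0.8,0],[0,0,0]]]' >/dev/null; python3 chk.py 12.8
```

```text
t 17.05 psi 3.841 r 54.2 Ft 12.86 Fr 7.27 Fz 7.5 w 16.6
```

```bash
set -e
python3 -m inch '[[[0.7,-0.8,0],[0,0,0]]]' >/dev/null; python3 chk.py 12.8 || true
python3 -m inch '[[[-0.5,0.6,0],[0,0,0]],[[-0.5,0.6,0],[0,0,0]]]' >/dev/null; python3 chk.py 12.8
python3 -m inch '[[[-0.5,0.6,0],[0,0,0]],[[-0.5,0.6,0],[0,0,0]],[[-0.5,0.6,0],[0,0,0]],[[-0.5,0.6,0],[0,0,0]],[[-0.5,0.6,-15],[0,0,0]],[[-0.5,0.6,-40],[0,0,0]],[[-0.5,0.6,-90],[0,0,0]],[[-0.5,0.6,-120],[0,0,0]],[[-0.5,0.6,-120],[0,0,0]],[[-0.5,0.6,-120],[0,0,0]]]' 60
python3 - <<'E'
from h import *
p,d=camera("scene");cv2.imwrite("pics/s6.png",cv2.resize(p[120:320,160:390],None,fx=3,fy=3))
rep();print([(np.round(x["location"],4).tolist(),round(x["conf"],2)) for x in find_in("handle_knob","scene")][:2])
E
```

```text
t 17.18 psi 3.859 r 54.2 Ft 13.43 Fr 6.35 Fz 8.3 w 16.5
t 17.43 psi 3.859 r 54.2 Ft 10.65 Fr 6.9 Fz 6.5 w 16.5
time_s: 18.68
tool_pos: [0.4456, 0.25, 0.2369]
tcp_rot: [-0.0, 0.998, 0.07, 0.0]
ft_force: [-0.2, -0.1, 0.4]
width: 0.0512
gripper_force: 0.0
t 18.73 psi 3.916 r 53.5 Ft -0.58 Fr 0.66 Fz 0.4 w 51.5
[([0.432, 0.2528, 0.1345], 0.68)]
```

View pics/s6.png

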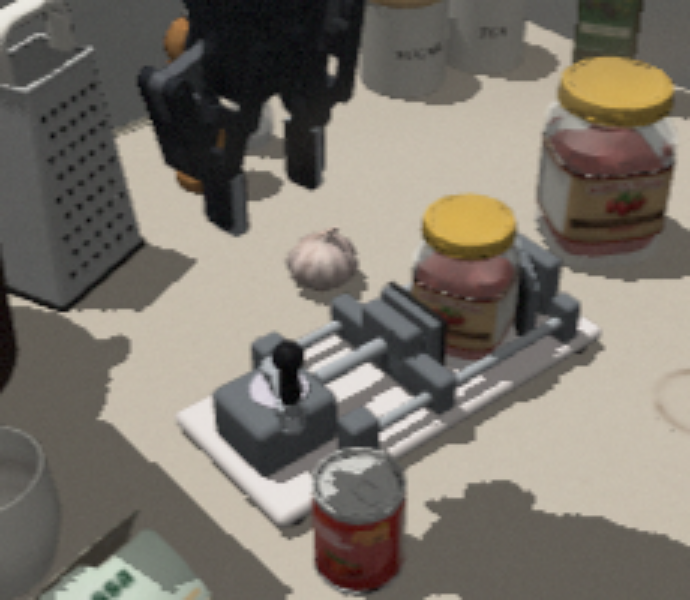

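The gripper is clear, the handle is upright at crop (288,370), and the jar stands upright between the pad and the V jaw at crop (465,280). The final push was about 5.3 N over empty, inside the right range. Handing in.

```bash
python3 -c "from rig import *;print(job_done())"
```

```text
the job is handed in; nothing more can be done
None
```

I folded the handle upright, turned the crank until the push was about 5.3 N over empty (inside the right range), let go of the handle, and handed the job in at about 19 s; the last picture shows the jar upright between the jaws, but no verdict came back.

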